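# Reset the drying cabinet and hold its start knob down

## Robot

A 7-joint arm with a two-finger parallel gripper is mounted at the origin on the work surface. World frame = base frame: x ahead of the robot, y to its left, z up, the work surface at z = 0. Lengths are in m, angles in degrees, forces in N, time in s.
With the tool pointing down it reaches from about 0.4 to 0.925 m from the base axis. Payload 5.6 kg.
Tool frame: the origin (TCP) lies at the very end of the fingers, on their centre line; the grasp point (between the pads) lies 19 mm behind it; y points along the fingers, x is the direction in which the jaws open and shut, and the axes are right-handed (so a half turn about y gives the same grasp; the last joint's range is limited). The gripper opens to 85 mm and grips with 20 to 120 N. Pads are 22 mm wide; open, the fingers measure 114 mm over their backs; the gripper's body (76 mm by 85 mm) begins 54 mm behind the grasp point. The pads swing forward as they close: fully open they stand 13 mm farther back than shut.
Start: joints at [-76.031, 26.786, -0.665, 91.828, 0.344, 61.387, -3.226], TCP at [0.184, 0.623, 0.231] pointing down, gripper open.
Joint ranges: [-144.91, 144.91], [-17.63, 115.5], [-89.93, 88.59], [15.96, 139.68], [-74.01, 254.01], [8.47, 105.57], [-167.45, 167.45]. Speed limits (degrees/s): [147.25, 147.25, 180, 180, 180, 180, 180].

## Interface

Orientations are given as a 3x3 rotation matrix whose columns are the frame's x, y, z axes.
In Python, from cell import arm gives the robot as it stands.
- The arm moves only by the tool move_arm, never from a script. Its argument "motion" is text: rows parted by semicolons, each of 5 numbers parted by spaces: the finger opening in mm, from 0 to 85.4, then the shift along the world's x, y, z in mm, then the turn about the world's z in rad. A call has 1 to 20 rows; each row shifts and turns the commanded pose from where the row before left it; what a row does not reach is not made up. A row lasts 1/10 s, in which the tool goes at most 50 mm and 8.59 degrees, less where a joint would pass 70% of its speed; a pose out of reach is approached as far as the arm can. A call is refused whole if a number of a shift passes 50 or a number of a turn 0.15, either way. A call with a gripper value outside its range is refused whole. The fingers move at their own pace and stop on an object; "force" is the grip in N (left out, the last holds). Time passes only in rows, so rows that do not move let the fingers close. It gives the time, the measured TCP pose, the force and the opening at its end, in the units of the state.
- arm.read_state(): the state, without advancing time (a new reading comes with each control period).
- arm.get_image(name): name is "side" or "top"; returns a dict with "pixels" (384x512x3 uint8, red, green, blue), "depth" (384x512 float32, m along the optical axis (not along the pixel's ray), 0 where there is no reading), "mtx" (3x3 intrinsics, pixels), "origin" and "rotation" of the camera in the world. Camera axes: x right, y down, z forward; pixel columns grow to the right and rows downward; lengths in m; the calibration is good to about 2 mm. A picture is of the moment at which its call begins.
- arm.job_done(): hands the job in, once; it reports no verdict.
Trained networks look in a picture, given as the dict that the camera call returned (one of the last four; its "shot" number tells which), for a name from the list of things; names that differ only in an ending like _2 or _b are one class to them, and where a whole thing is asked for, a point or a joint stands for the part that bears it (a point fixed in the world has none). Each returns a list of dicts, best first, with "conf" (0 to 1); they miss things now and then, are a little off and sometimes report something else, mostly with a low value. They report only what shows in the picture. A call takes as long as a camera call. They do not tell look-alikes from the thing itself.
- arm.masks_of(picture, label): "mask" (384x512 bool, what is visible of it) and "bbox" ([left, top, width, height] in pixels, round what is visible of it).
The state is a dict: "time_s": time; "joint_pos": joint angles; "joint_vel": joint speeds; "effort": joint torques, N m; "ee_pos": TCP position; "tcp_rot": TCP orientation; "contact_force": force on the tool from outside, world axes, zero at the start; "ft_torque": the same for the moment, N m; "opening": finger opening in m.
Only numpy, scipy, OpenCV 4.12 (cv2) and the standard library are available. Lean on these libraries where they do the work, as an engineer would, in place of code of your own. Each camera call takes 0.05 s, during which the arm holds its last target. There are 200 camera calls.

## Task

The drying cabinet has tripped and its start knob has come off and lies in the steel tray: first push the mushroom-headed reset plunger on the console fully in and let it spring back out. Then pick up the knob, turn it so that its key flat matches the flat of the bare D-shaft, push it fully home on the shaft and press the two right down to the bottom of their sprung stroke. Finish while still holding the knob pressed down there, without letting go, and leave the other things on the worktop and the screwdriver in the tray where they are.

Things in the scene. Friction and masses are not known exactly. Their poses are not given: they have to be found in the camera images.
- console: drying cabinet console: white box with aluminium top plate, 180 (x) x 220 (y) x 70 mm high, fixed to the worktop; origin at the centre of its underside, z up. D-shaft and reset plunger stand on its top, 70 mm above the worktop, both at x = -20 mm in the console's frame, one at y = +60 mm, the other at y = -60 mm; which is on which side changes.
- shaft_tip (a point): centre of the top end of the bare upright steel D-shaft: 16 mm diameter with one flat along it, 2.5 mm from the axis. Stands 25 mm above the console top, through a flat black disc 42 mm across. z up; x points square out of the flat (the flat faces +x). The shaft does not turn. Its last 2.5 mm is bevelled by 2 mm all round. The point moves down with the shaft.
- shaft (a joint): start stroke of the D-shaft, m: 0 = up (at rest), 0.006 = pressed straight down to its stop. Spring: 5.6 N to begin to move, 9.8 N at the stop; springs back when let go.
- plunger_top (a point): centre of the top face of the reset plunger, a black mushroom head 28 mm across and 7 mm thick on a 12 mm steel stem; at rest its top is 27 mm above the console top. z up. Moves down with the plunger.
- plunger (a joint): stroke of the reset plunger, m: 0 = out (at rest), 0.012 = pushed straight down to its stop. Spring: 3 N to begin to move, 8 N at the stop; springs back out when let go.
- knob: loose black knob, 30 to 65 g, standing bore down on the tray floor; origin at the centre of its underside, z up its axis. Twelve-sided skirt and disc, 49 mm across, disc top 20 mm above the underside; on it a bar grip 46 mm long (along x), 12 mm wide (along y), from 20 to 42 mm above the underside. On the +x side a small pointer nose stands out of the skirt, and a white index line is on the bar.
- knob_nose (a point): point in the knob's pointer nose (6 mm wide, 12 to 20 mm above the underside, reaching 33 mm from the axis), 30 mm from the axis on the knob's +x side, 16 mm above the underside. The key flat of the bore is on this same side, so the nose must point the way the shaft's flat faces (knob x along shaft x), to about 10 degrees.
- knob_bore (a point): mouth of the knob's bore, at the centre of its underside (same as the knob's origin). Blind D-shaped bore 16 mm deep, 17.8 mm across, key flat 3.1 mm from the axis on the +x (nose) side. Fully home, the bore's roof rests on the shaft tip: the underside is then 16 mm below the tip, 9 mm above the console top with the shaft up, 3 mm with it pressed to its stop.
- tray: loose flat stainless steel tray, 180 (x) x 240 (y) mm, 18 mm high, walls and floor 3 mm; origin at the centre of its underside. Holds the knob and, along its far (+x) side, a screwdriver.
- screwdriver: bystander: screwdriver about 170 mm long lying in the tray along the tray's y at its far side.
- dust_bin: bystander: transparent dust bin of a vacuum cleaner, 114 mm across, 190 mm high, standing upright on its shut bottom flap.
- roller: bystander: black roller brush head, 264 mm long, 52 mm thick, lying down.
- dustpan: bystander: small aluminium dustpan, 130 x 150 mm with a 100 mm handle.
- detergent: bystander: white detergent bottle, 72 mm across, 190 mm high, standing.
- jar: bystander: small glass jar with a steel lid, 54 mm across, 65 mm high, standing between the tray and the console.
- brush: bystander: scrubbing brush about 200 mm long, lying near the robot.
Things that resemble listed ones, but are neither listed nor needed, are in the scene too. Leave any purple look-alike of the knob alone.

How it is judged:
By the outcome, as a careful person would: the job done as asked, in the order asked, and still so for the second after the job is handed in, while the arm keeps its last pose, push and grip.
It also fails if it takes over 54 s, if anything falls off the work surface, if the arm or the gripper's body presses on something with over 40 N, if the wrist force passes 120 N, or if a joint passes its speed limit or range.

## Working session

There is one attempt and no reset: what is moved stays moved. The work goes in short steps, Python scripts to look and compute and a tool call to move; the robot and the scene stay as the last step left them, time stands still between calls to the robot, and variables do not carry over. Pictures are saved under pics/ and viewed, on a budget of 10 in all, crops included, one or two more only if the job needs it, and the job is handed in when it is done.

Besides the shell and the picture viewer there is one more tool, called as a command line: name --argument value ..., lists and objects as JSON in quotes. move_arm: Moves the arm, as the interface text tells. Its arguments: {"type":"object","properties":{"motion":{"type":"string"},"force":{"type":"number"}},"required":["motion"]}

```bash
mkdir -p pics
cat > h.py <<'E'
import numpy as np, cv2
from cell import arm
def world(im,u,v,d=None):
    u=np.asarray(u,float);v=np.asarray(v,float)
    if d is None: d=im["depth"][v.astype(int),u.astype(int)]
    K=im["mtx"];p=np.stack([(u-K[0,2])/K[0,0]*d,(v-K[1,2])/K[1,1]*d,d],-1)
    return p@np.array(im["rotation"]).T+np.array(im["origin"])
def cloud(im,m=None):
    if m is None: m=np.ones(im["depth"].shape,bool)
    v,u=np.nonzero(m&(im["depth"]>0)); return world(im,u,v),u,v
def proj(im,p):
    c=(np.array(p)-im["origin"])@np.array(im["rotation"]); q=c@np.array(im["mtx"]).T; return q[...,:2]/q[...,2:]
def save(im,n,crop=None,s=1.5):
    a=im["pixels"][...,::-1]
    if crop: l,t,w,h=crop;a=a[t:t+h,l:l+w]
    cv2.imwrite("pics/"+n,cv2.resize(a,None,fx=s,fy=s,interpolation=cv2.INTER_CUBIC))
E
python3 - <<'E'
from h import *
for n in("top","side"):
    im=arm.get_image(n);save(im,n+"0.png");print(n,im["origin"],np.round(im["rotation"],2).tolist(),im["mtx"][0,0])
    for l in("knob","knob_nose","shaft_tip","plunger_top","console","tray","jar"):
        for r in arm.masks_of(im,l)[:3]:
            p,u,v=cloud(im,r["mask"]); 
            if len(p): print(l,round(r["conf"],2),r["bbox"],np.round(np.median(p,0),3),"max z",round(np.percentile(p[:,2],98),3))
print(arm.read_state())
E
```

```text
top [0.3290469  0.10377764 1.3020215 ] [[-0.01, -0.99, 0.16], [-1.0, 0.01, -0.01], [0.01, -0.16, -0.99]] 456.70307075101994
knob 0.79 [352.2, 275.3, 22.8, 20.5] [ 0.287 -0.203  0.021] max z 0.047
knob 0.74 [353.1, 225.5, 22.7, 18.9] [ 0.424 -0.206  0.026] max z 0.049
knob 0.71 [293.7, 252.4, 21.7, 16.2] [ 0.358 -0.044  0.022] max z 0.045
knob_nose 0.64 [388.2, 272.2, 25.0, 18.9] [ 0.296 -0.304  0.022] max z 0.046
knob_nose 0.64 [301.1, 177.5, 15.9, 13.4] [ 0.568 -0.063  0.022] max z 0.045
knob_nose 0.56 [352.1, 226.1, 18.8, 14.8] [ 0.425 -0.205  0.025] max z 0.049
shaft_tip 0.56 [210.6, 217.2, 15.6, 13.1] [0.455 0.189 0.072] max z 0.096
plunger_top 0.64 [167.0, 212.8, 8.8, 12.4] [0.464 0.307 0.096] max z 0.102
console 0.79 [155.9, 177.8, 88.0, 75.3] [0.48  0.248 0.07 ] max z 0.075
tray 0.61 [335.6, 196.0, 84.8, 65.0] [ 0.451 -0.257  0.003] max z 0.02
tray 0.36 [281.0, 98.6, 48.3, 62.6] [ 0.691 -0.034  0.189] max z 0.194
jar 0.57 [278.2, 215.4, 21.3, 18.1] [ 0.452 -0.002  0.064] max z 0.069
side [0.44302675 1.20504639 1.27992993] [[-1.0, -0.05, 0.05], [-0.07, 0.72, -0.69], [-0.0, -0.6
[... 1017 characters left out ...]
 61.38613965,  -3.22533249]), 'joint_vel': array([ 0.06745726,  0.14298504,  0.12729431,  0.1330803 , -0.03458391,
       -0.01421168,  0.00619154]), 'effort': array([ 3.21682301e-04, -5.32179201e+01,  2.18880252e-02, -2.51617259e+01,
        1.16137127e-02,  1.26133673e-03, -6.37998987e-07]), 'ee_pos': array([0.18395666, 0.62345652, 0.23133491]), 'tcp_rot': array([[ 2.82954759e-01,  1.21086568e-04, -9.59133249e-01],
       [ 9.59133249e-01,  8.95835856e-05,  2.82954770e-01],
       [ 1.20184618e-04, -9.99999989e-01, -9.07900520e-05]]), 'contact_force': array([ 0.01415112, -0.13184287, -0.27807431]), 'ft_torque': array([-0.00428358,  0.01904238,  0.00062372]), 'opening': 0.08510031877397425}
```

Run:
```python
from h import *
im=arm.get_image("top")
a=im["pixels"][...,::-1]
A=cv2.resize(a[190:290,145:265],None,fx=5,fy=5,interpolation=cv2.INTER_CUBIC)
B=cv2.resize(a[190:270,330:425],None,fx=6,fy=6,interpolation=cv2.INTER_CUBIC)
cv2.imwrite("pics/A.png",A);cv2.imwrite("pics/B.png",B)
p,u,v=cloud(im)
def blob(c,r,z0,z1):
    k=(np.hypot(p[:,0]-c[0],p[:,1]-c[1])<r)&(p[:,2]>z0)&(p[:,2]<z1); return p[k],u[k],v[k]
for n,c,r,z0,z1 in(("plunger",(.464,.307),.03,.09,.11),("shaft",(.455,.189),.03,.083,.11),("bar",(.424,-.206),.04,.035,.06),("skirt",(.424,-.206),.045,.012,.06)):
    q,_,_=blob(c,r,z0,z1);print(n,len(q),np.round(q.mean(0),4),np.round(q.min(0),3),np.round(q.max(0),3))
    if len(q)>3:
        (cx,cy),wh,an=cv2.minAreaRect((q[:,:2]*1000).astype(np.float32));print("  rect",round(cx,1),round(cy,1),np.round(wh,1),an)
# console top
k=(abs(p[:,2]-.07)<.006)&(abs(p[:,0]-.48)<.16)&(abs(p[:,1]-.25)<.17);print("console",cv2.minAreaRect((p[k,:2]*1000).astype(np.float32)),np.median(p[k,2]))
q,_,_=blob((.45,-.25),.17,.013,.025)
```

```text
plunger 86 [0.4636 0.308  0.0969] [0.45  0.293 0.091] [0.478 0.321 0.104]
  rect 464.3 307.6 [26.2 26.1] 46.012107849121094
shaft 22 [0.452  0.1886 0.0934] [0.447 0.181 0.084] [0.458 0.196 0.099]
  rect 451.7 189.3 [15.1  9.4] 71.55786895751953
bar 84 [ 0.4254 -0.2095  0.0437] [ 0.406 -0.228  0.035] [ 0.444 -0.193  0.05 ]
  rect 425.7 -210.0 [45.4 12.7] 39.60325241088867
skirt 260 [ 0.425  -0.2076  0.0297] [ 0.391 -0.234  0.012] [ 0.451 -0.182  0.05 ]
  rect 426.9 -206.3 [53.8 51.4] 52.8140869140625
console ((479.0718078613281, 246.55856323242188), (219.849853515625, 179.99305725097656), 85.48751068115234) 0.07013136367162653
```

View pics/top0.png

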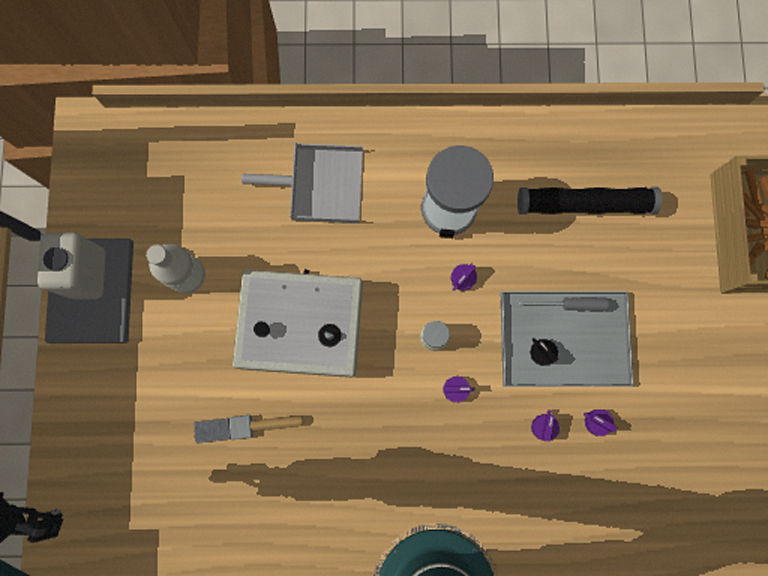

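View pics/A.png

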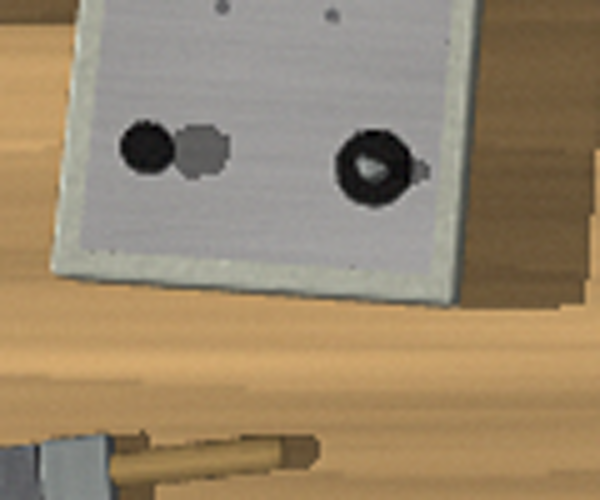

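View pics/B.png

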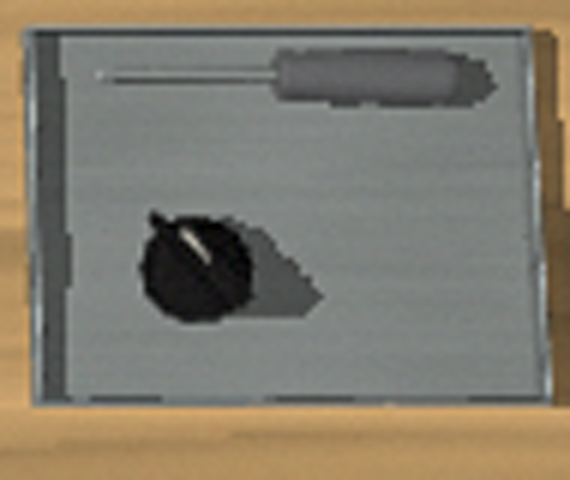

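The top view shows the black knob in the tray, nose up-left at about (155,217) in crop B with the skirt centre at (197,270), so its yaw is about 39°. The plunger is the left head at (148,147) in crop A. The D-shaft is on the disc at (375,167), with its flat roughly at −19° (to be refined). Console yaw is about −4.5°, and the plunger at (464, 308) mm fits the console model. I'll start with the plunger.

move_arm --motion "0 28 -31.5 -10 -0.1;0 28 -31.5 -10 -0.1;0 28 -31.5 -10 -0.1;0 28 -31.5 -10 -0.1;0 28 -31.5 -10 -0.1;0 28 -31.5 -10 -0.1;0 28 -31.5 -10 -0.1;0 28 -31.5 -10 -0.1;0 28 -31.5 -10 -0.1;0 28 -31.5 -10 -0.1;0 0 0 -15 0;0 0 0 0 0;0 0 0 0 0" --force 60

```text
time_s: 2.15
ee_pos: [0.4631, 0.3095, 0.1162]
tcp_rot: [[0.959, -0.001, -0.282], [0.282, 0.0, 0.959], [-0.001, -1.0, 0.0]]
contact_force: [0.2, 0.1, -0.0]
opening: -0.0002
```

Run:
```python
from h import *
# average several pictures, upscale shaft in side view and top view
im=arm.get_image("side");print(im["shot"] if "shot" in im else "")
c=proj(im,[.4544,.1883,.095]);print("side shaft px",c)
a=im["pixels"][...,::-1];x,y=c.round().astype(int)
A=cv2.resize(a[y-16:y+17,x-20:x+21],None,fx=10,fy=10,interpolation=cv2.INTER_CUBIC)
t=arm.get_image("top");c=proj(t,[.4544,.1883,.095]);print("top shaft px",c)
a=t["pixels"][...,::-1];x,y=c.round().astype(int)
B=cv2.resize(a[y-16:y+17,x-20:x+17],None,fx=10,fy=10,interpolation=cv2.INTER_CUBIC)
cv2.imwrite("pics/C.png",np.hstack([A,B]))
```

```text
4
side shaft px [271.66997025 218.05868824]
top shaft px [218.85370013 222.32825092]
```

View pics/C.png

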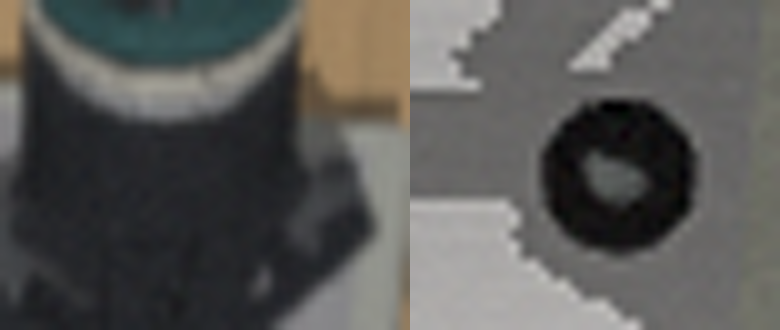

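Side view: the arm blocks the shaft. Top view: the bright shaft face has its long axis from (585,155) to (645,190), which puts the flat's normal at about −20 to −30°; I'll refine that later. Now I'll press the plunger.

move_arm --motion "0 0.5 -1 -12 0;0 0 0 -4 0;0 0 0 -4 0;0 0 0 -4 0;0 0 0 -4 0;0 0 0 -3 0;0 0 0 -2 0;0 0 0 0 0;0 0 0 0 0"

```text
time_s: 3.15
ee_pos: [0.464, 0.3077, 0.085]
tcp_rot: [[0.96, -0.001, -0.28], [0.28, 0.001, 0.96], [-0.001, -1.0, 0.001]]
contact_force: [-7.3, -2.9, 18.6]
opening: -0.0002
```

move_arm --motion "0 0 0 -1 0;0 0 0 10 0;0 0 0 10 0;0 0 0 30 0;0 0 0 40 0;0 -2.75 -37 2 -0.083;0 -2.75 -37 0 -0.083;0 -2.75 -37 0 -0.083;0 -2.75 -37 0 -0.083;0 -2.75 -37 0 -0.083;0 -2.75 -37 0 -0.083;0 -2.75 -37 0 -0.083"

```text
time_s: 4.35
ee_pos: [0.4452, 0.0469, 0.1744]
tcp_rot: [[0.955, 0.001, 0.296], [-0.296, 0.0, 0.955], [0.001, -1.0, 0.0]]
contact_force: [0.0, -0.4, 0.4]
opening: 0.0
```

```bash
cat > fit.py <<'E'
from h import *
from scipy.optimize import minimize
# D tip visible: fit D outline (tip face) to bright pixels within disc, top camera, averaged
P=[]
for _ in range(3):
    im=arm.get_image("top");P.append(im["pixels"].astype(float).mean(2))
g=np.mean(P,0)
ax0=np.array([.4544,.1883])
c=proj(im,[*ax0,.07]);x0,y0=int(c[0])-12,int(c[1])-12
sub=g[y0:y0+25,x0:x0+25];np.set_printoptions(linewidth=200)
print(x0,y0);print(sub[4:22,3:23].astype(int))
# disc centre from dark pixels
S=8
def D(axis,phi,z,r=.008,f=.0025,n=120):
    t=np.linspace(0,2*np.pi,n,endpoint=False);q=np.stack([np.cos(t)*r,np.sin(t)*r],1);q[:,0]=np.minimum(q[:,0],f)
    R=np.array([[np.cos(phi),-np.sin(phi)],[np.sin(phi),np.cos(phi)]]);return np.c_[q@R.T+axis,np.full(n,z)]
def ren(polys):
    m=np.zeros((25*S,25*S),np.float32)
    for pts in polys:
        px=(proj(im,pts)-[x0,y0]+.5)*S
        cv2.fillPoly(m,[cv2.convexHull(px.astype(np.float32)).round().astype(np.int32)],1)
    return cv2.resize(m,(25,25),interpolation=cv2.INTER_AREA)
best=[]
for dx in np.arange(-.003,.0031,.001):
  for dy in np.arange(-.003,.0031,.001):
    a=ax0+[dx,dy]
    t=np.linspace(0,2*np.pi,80);disc=ren([np.c_[a[0]+.021*np.cos(t),a[1]+.021*np.sin(t),np.full(80,.0715)]])
    for phi in range(-180,180,6):
        p=np.deg2rad(phi)
        side=np.maximum(ren([np.r_[D(a,p,.0925),D(a,p,.071)]]),0); tip=ren([D(a,p,.095,.006,.0005)])
        bev=ren([np.r_[D(a,p,.095,.006,.0005),D(a,p,.0925)]])
        X=np.stack([np.ones_like(disc),disc,side,bev,tip],-1)[3:22,3:22].reshape(-1,5)
        b=sub[3:22,3:22].ravel();w,res,_,_=np.linalg.lstsq(X,b,rcond=None)
        best.append((float(((X@w-b)**2).sum()),phi,dx,dy,w.round()))
best.sort(key=lambda r:r[0])
for r in best[:12]:print(r)
m={}
for r in best:m.setdefault(r[1],r[0])
print({k:int(m[k]) for k in sorted(m)})
E
python3 fit.py
python3 - <<'E'
from h import *
im=arm.get_image("side");c=proj(im,[.4544,.1883,.085]);d=proj(im,[.4255,-.2095,.03]);a=im["pixels"][...,::-1]
o=[]
for q in(c,d):
    x,y=q.round().astype(int);o.append(cv2.resize(a[y-16:y+17,x-18:x+19],None,fx=10,fy=10,interpolation=cv2.INTER_CUBIC));print(x,y)
cv2.imwrite("pics/D.png",np.hstack(o))
E
```

```text
207 211
[[161 162 162 159 163 162 159 162 162 164 162 163 161 162 166 163 160 160 162 163]
 [159 160 163 164 166 165  90  91  22  14  14  51  50 122 160 164 159 158 159 157]
 [165 163 164 167 165  96  24  23  22  27  26  23  22  16  85 162 164 162 160 162]
 [166 165 170 169  61  21  26  29  29  29  29  29  27  23  19  89 163 163 161 161]
 [162 165 167  95  27  26  27  26  26  29  28  27  29  27  26  19  87 169 166 164]
 [163 167 129  29  23  29  28  34  26  28  29  28  29  30  25  26  15 163 165 161]
 [164 170  64  23  26  24  58  96  55  44  28  22  27  27  26  23  21  92 163 159]
 [162 169  66  24  27  22 112 155 140 120  72  45  18  17  17  19   9  54  97  93]
 [163 169  65  26  26  27  76 168 139 135 130 122  48  17  18  19  16  56  99  96]
 [168 175  72  27  28  24  42 146 149 134 100  75  55  21  18  15  13  61 101  98]
 [166 174 103  26  24  27  24  62  96  80  68  66  28  19  16  17  12  81  99 105]
 [165 168 108  27  26  28  26  26  33  46  44  29  15  29  30  25  15  90 105 171]
 [164 166 171  56  23  24  28  26  26  26  26  30  29  29  24  25  75 175 172 169]
 [161 162 165
[... 1721 characters left out ...]
 126171, -144: 126676, -138: 127665, -132: 127852, -126: 126965, -120: 124843, -114: 123685, -108: 121378, -102: 117906, -96: 115916, -90: 112339, -84: 108137, -78: 105018, -72: 101362, -66: 96642, -60: 92918, -54: 88780, -48: 83646, -42: 78818, -36: 74803, -30: 71996, -24: 71181, -18: 72579, -12: 75760, -6: 80598, 0: 87184, 6: 93522, 12: 99795, 18: 110004, 24: 118325, 30: 124309, 36: 130242, 42: 137885, 48: 143954, 54: 148892, 60: 156128, 66: 161939, 72: 167257, 78: 170991, 84: 173796, 90: 177657, 96: 180413, 102: 184846, 108: 184738, 114: 184317, 120: 184452, 126: 183521, 132: 181934, 138: 177056, 144: 169239, 150: 162798, 156: 155424, 162: 149941, 168: 142982, 174: 139674}
272 220
283 150
```

View pics/D.png

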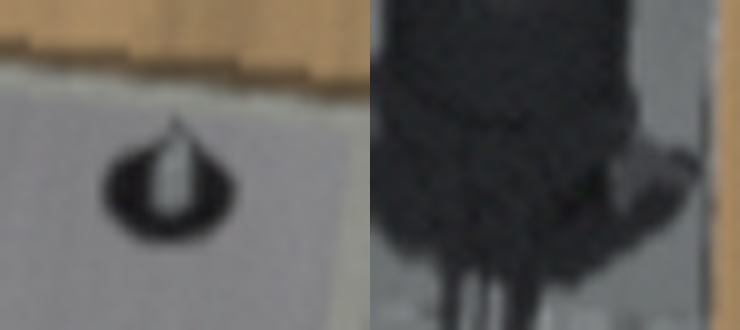

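The side view confirms the shaft on its disc at about (170,185) in the crop, with the arm hiding the knob. The top-view fit puts the shaft axis at (454.4, 188.3) mm, exactly as the console model predicts, with the flat facing about −24°. Now on to the knob.

move_arm --motion "45 -2.8 -36.6 0 -0.083;45 -2.8 -36.6 0 -0.083;45 -2.8 -36.6 0 -0.083;45 -2.8 -36.6 0 -0.083;45 -2.8 -36.6 0 -0.083;45 -2.8 -36.6 0 -0.083;45 -2.8 -36.6 0 -0.083;45 0 0 -30 0;45 0 0 -30 0;45 0 0 -20 0;45 0 0 0 0;45 0 0 0 0"

```text
time_s: 5.75
ee_pos: [0.4262, -0.2073, 0.0943]
tcp_rot: [[0.64, -0.0, 0.768], [-0.768, -0.0, 0.64], [-0.0, -1.0, -0.001]]
contact_force: [0.3, 0.1, 0.1]
opening: 0.0448
```

Run:
```python
from h import *
im=arm.get_image("side");c=proj(im,[.4255,-.2095,.05]);a=im["pixels"][...,::-1]
x,y=c.round().astype(int);A=cv2.resize(a[y-24:y+25,x-28:x+29],None,fx=7,fy=7,interpolation=cv2.INTER_CUBIC)
im=arm.get_image("top");c=proj(im,[.4255,-.2095,.05]);a=im["pixels"][...,::-1]
x,y=c.round().astype(int);B=cv2.resize(a[y-24:y+25,x-28:x+29],None,fx=7,fy=7,interpolation=cv2.INTER_CUBIC)
cv2.imwrite("pics/E.png",np.hstack([A,B]))
s=arm.read_state();print(s["ee_pos"],s["tcp_rot"][:,0],s["joint_pos"])
```

```text
[ 0.426735   -0.20764816  0.09524896] [ 0.63958944 -0.76871506  0.00158322] [ -9.57616367  25.26478451  38.28826778 123.85936424 -25.19976126
  38.45659878  -4.09324731]
```

View pics/E.png

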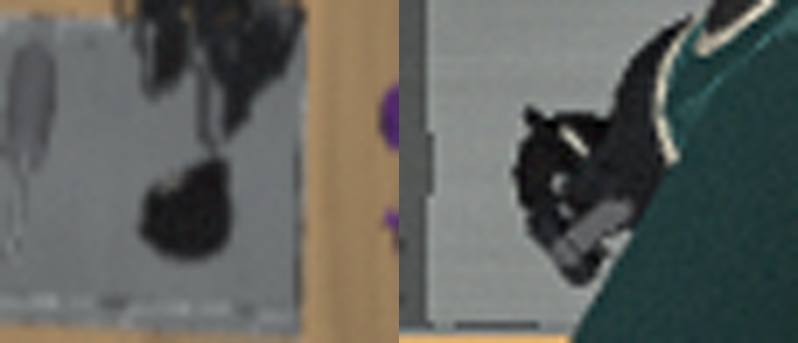

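Side (left) shows the fingers above the knob. Top (right) shows the nose at (530,118) and the index line where expected. I'll descend and grip.

move_arm --motion "45 -1 -2 -30 0;45 0 0 -20 0;45 0 0 -10 0;45 0 0 -7 0;45 0 0 0 0;12 0 0 0 0;8 0 0 0 0;8 0 0 0 0;8 0 0 0 0;8 0 0 0 0;8 0 0 0 0" --force 60

```text
time_s: 6.95
ee_pos: [0.4253, -0.21, 0.0282]
tcp_rot: [[0.639, 0.002, 0.769], [-0.769, -0.0, 0.639], [0.001, -1.0, 0.001]]
contact_force: [-0.5, 0.9, 5.6]
opening: 0.0105
```

move_arm --motion "8 0 0 0 0;8 0 0 0 0;8 0 0 20 0;8 0 0 40 0;8 0 0 40 0;8 0 0 40 0;8 0 0 0 0;8 0 0 0 0"

```text
time_s: 7.75
ee_pos: [0.4251, -0.2094, 0.1681]
tcp_rot: [[0.639, 0.003, 0.769], [-0.769, 0.0, 0.639], [0.001, -1.0, 0.002]]
contact_force: [-0.5, 0.8, -0.9]
opening: 0.0104
```

Run:
```python
from h import *
s=arm.read_state();e=s["ee_pos"];print(e,s["opening"],s["contact_force"])
im=arm.get_image("side");c=proj(im,e);a=im["pixels"][...,::-1]
x,y=c.round().astype(int);A=cv2.resize(a[y-24:y+25,x-28:x+29],None,fx=7,fy=7,interpolation=cv2.INTER_CUBIC)
im=arm.get_image("top");c=proj(im,e);a=im["pixels"][...,::-1]
x,y=c.round().astype(int);B=cv2.resize(a[y-24:y+25,x-28:x+29],None,fx=7,fy=7,interpolation=cv2.INTER_CUBIC)
cv2.imwrite("pics/F.png",np.hstack([A,B]))
```

```text
[ 0.42510598 -0.209393    0.16812499] 0.010374430123303201 [-0.54283725  0.8057951  -0.91884186]
```

View pics/F.png

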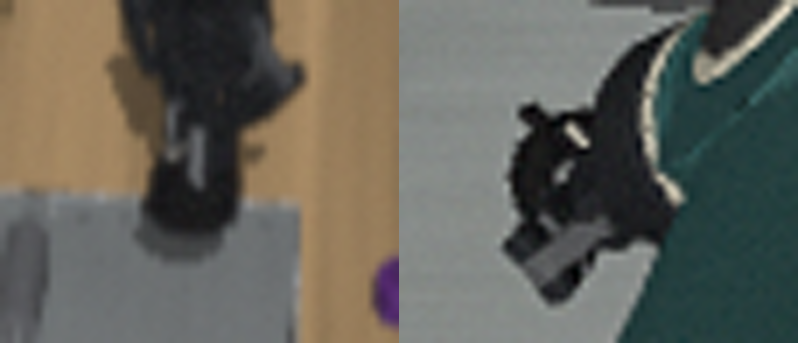

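The knob hangs in the fingers, nose at (527,115) in the right half and clear of the tray. I'll carry it to the shaft, turning −64° on the way.

move_arm --motion "8 2.25 30.6 0 -0.0855;8 2.25 30.6 0 -0.0855;8 2.25 30.6 0 -0.0855;8 2.25 30.6 0 -0.0855;8 2.25 30.6 0 -0.0855;8 2.25 30.6 0 -0.0855;8 2.25 30.6 0 -0.0855;8 2.25 30.6 0 -0.0855;8 2.25 30.6 0 -0.0855;8 2.25 30.6 0 -0.0855;8 2.25 30.6 0 -0.0855;8 2.25 30.6 0 -0.0855;8 2.25 30.6 0 -0.0855;8 0 0 0 0;8 0 0 0 0"

```text
time_s: 9.35
ee_pos: [0.453, 0.1878, 0.166]
tcp_rot: [[-0.405, -0.002, 0.914], [-0.914, -0.003, -0.405], [0.003, -1.0, -0.001]]
contact_force: [0.2, -0.9, -1.1]
opening: 0.0105
```

Run:
```python
from h import *
s=arm.read_state();e=s["ee_pos"];R=s["tcp_rot"];print(e,np.degrees(np.arctan2(R[1,0],R[0,0]))+90,s["joint_pos"],s["contact_force"])
o=[]
for n in("side","top"):
    im=arm.get_image(n);a=np.ascontiguousarray(im["pixels"][...,::-1])
    p,u,v=cloud(im);k=(np.hypot(p[:,0]-e[0],p[:,1]-e[1])<.045)&(p[:,2]>e[2]-.028)&(p[:,2]<e[2]-.002)
    q=p[k];print(n,len(q),"z",np.percentile(q[:,2],[2,50,98]) if len(q) else "")
    if len(q)>8: print("  circle",cv2.minEnclosingCircle((q[:,:2]*1000).astype(np.float32)), "min/max",q.min(0),q.max(0)); f=q[np.argsort(-np.hypot(*(q[:,:2]-e[:2]).T))[:4]]; print("  far",f.round(4).tolist())
    x,y=proj(im,e).round().astype(int);o.append(cv2.resize(a[y-24:y+25,x-28:x+29],None,fx=7,fy=7,interpolation=cv2.INTER_CUBIC))
cv2.imwrite("pics/G.png",np.hstack(o))
```

```text
[0.45300176 0.18779378 0.16597576] -23.883061381441124 [ -69.48219156   22.25127396   52.74589994  119.56327661  -23.32918328
   49.11868363 -116.96471135] [ 0.21800078 -0.89593955 -1.11896963]
side 131 z [0.13969924 0.15755882 0.16329164]
  circle ((459.67230224609375, 188.10818481445312), 28.590023040771484) min/max [0.4330807  0.17294038 0.1381536 ] [0.4862837  0.21493923 0.16389953]
  far [[0.4863, 0.1776, 0.1555], [0.4863, 0.1787, 0.1612], [0.4835, 0.1729, 0.1597], [0.4833, 0.1775, 0.1601]]
top 0 z
```

View pics/G.png

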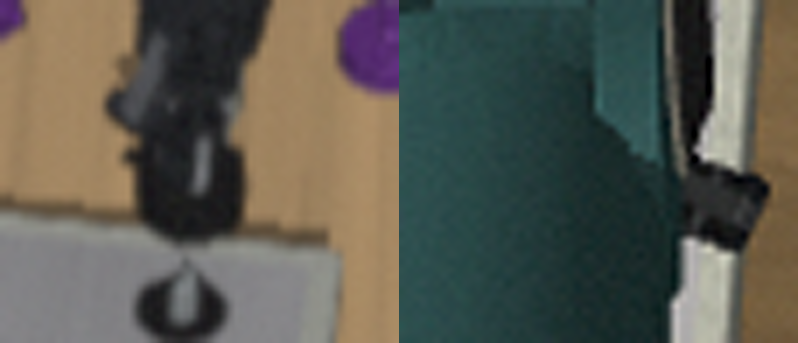

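The knob is above the shaft in the side view: skirt bottom at (190,238), shaft tip at (185,262). The nose reads between −16 and −26° against a commanded −24°. I'll come down to the tip.

move_arm --motion "8 1.5 0.5 -20 0;8 0 0 -20 0;8 0 0 -4 0;8 0 0 -3 0;8 0 0 -2 0;8 0 0 0 0;8 0 0 0 0"

```text
time_s: 10.15
ee_pos: [0.4557, 0.1886, 0.1188]
tcp_rot: [[-0.407, 0.001, 0.914], [-0.914, 0.001, -0.407], [-0.001, -1.0, 0.0]]
contact_force: [0.1, 0.2, -0.8]
opening: 0.0105
```

move_arm --motion "8 -1 0 -1 0;8 0 0 -1 0;8 0 0 -1 0;8 0 0 -1 0;8 0 0 0 0;8 0 0 0 0"

```text
time_s: 10.75
ee_pos: [0.4543, 0.1885, 0.1142]
tcp_rot: [[-0.407, -0.0, 0.914], [-0.914, -0.0, -0.407], [0.0, -1.0, -0.0]]
contact_force: [0.3, -0.0, -0.0]
opening: 0.0105
```

Free travel with the underside at about 89 mm, 6 mm below the tip, so it is going on. I'll continue.

move_arm --motion "8 0 0 -2 0;8 0 0 -2 0;8 0 0 -2 0;8 0 0 -2 0;8 0 0 -2 0;8 0 0 0 0;8 0 0 0 0"

```text
time_s: 11.45
ee_pos: [0.4544, 0.1885, 0.1043]
tcp_rot: [[-0.407, 0.0, 0.914], [-0.914, -0.0, -0.407], [0.0, -1.0, 0.0]]
contact_force: [0.1, -1.0, -1.1]
opening: 0.0106
```

move_arm --motion "8 0 0 -2 0;8 0 0 -2 0;8 0 0 -1 0;8 0 0 -1 0;8 0 0 0 0;8 0 0 0 0" --force 90

```text
time_s: 12.05
ee_pos: [0.4545, 0.1885, 0.0988]
tcp_rot: [[-0.407, -0.0, 0.914], [-0.914, 0.001, -0.407], [-0.001, -1.0, -0.0]]
contact_force: [-3.0, -0.2, 8.4]
opening: 0.0097
```

move_arm --motion "8 0 0 -1 0;8 0 0 -1 0;8 0 0 -1 0;8 0 0 0 0;8 0 0 0 0;8 0 0 0 0"

```text
time_s: 12.65
ee_pos: [0.4547, 0.1886, 0.0978]
tcp_rot: [[-0.407, -0.001, 0.913], [-0.913, 0.003, -0.407], [-0.002, -1.0, -0.002]]
contact_force: [-9.6, -3.9, 32.8]
opening: 0.0094
```

move_arm --motion "8 0 0 1 0;8 0 0 0 0;8 0 0 0 0;8 0 0 0 0;8 0 0 0 0"

```text
time_s: 13.15
ee_pos: [0.4546, 0.1886, 0.0979]
tcp_rot: [[-0.407, -0.001, 0.913], [-0.913, 0.002, -0.407], [-0.002, -1.0, -0.002]]
contact_force: [-7.3, -1.3, 23.0]
opening: 0.0097
```

Run:
```python
from h import *
o=[]
for n,w in(("side",[.4547,.1886,.08]),("side",[.43,-.0,.03]),):
    im=arm.get_image(n);a=im["pixels"][...,::-1]
    x,y=proj(im,w).round().astype(int);s=24 if not o else 60;o.append(cv2.resize(a[y-s:y+s,x-s:x+s],(390,390),interpolation=cv2.INTER_CUBIC))
cv2.imwrite("pics/H.png",np.hstack(o))
p,u,v=cloud(im);k=(np.hypot(p[:,0]-.464,p[:,1]-.308)<.012);print("plunger top z",np.percentile(p[k,2],[50,90]))
```

```text
plunger top z [0.09379048 0.09813522]
```

View pics/H.png

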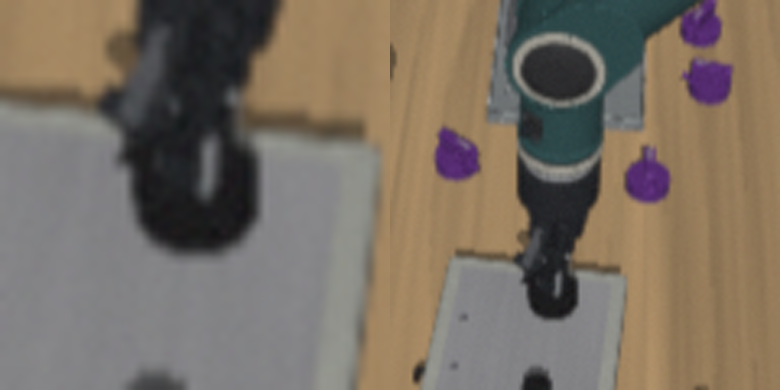

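The side view shows the knob seated low on the console at (195,200) and the plunger back out, with its top at about 97 mm. I'm handing in.

```bash
python3 -c "
from cell import arm
print(arm.job_done());s=arm.read_state();print(s['ee_pos'],s['contact_force'],s['opening'])"
```

```text
the job is handed in; nothing more can be done
None
the job is handed in; nothing more can be done
```

I did both steps in order and handed the job in at about 13 s, with the gripper still holding the knob pressed down. The job reports no verdict, so these checks are from my own readings.

- **Reset plunger:** I pushed it to its stop, with the tip at z = 85 mm and 18.6 N, against 8 N for the spring at its stop. It sprang back out; its top later measured about 97 mm.
- **Knob:** I picked it up by its bar, turned it so the nose faced about −24° to match the shaft's flat, and slid it on with no resistance.
- **Final press:** The tool ended at z = 97.9 mm, which puts the knob's underside at about 73 mm, where it should be at the stop. The force rose steeply there to 33 N, and I eased it to 23 N before handing in.

**Uncertain points:**
- My two estimates of the flat's angle differed by about 5° (−19° and −24°), and the knob went on without resistance at −24°.
- The gripper read about 10 mm on the 12 mm bar.
- The arm hid the jar and part of the tray in the last picture, so I did not check them there. The arm passed well above the jar.

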